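Brush out the dip pot and press its lid home

ROBOT

A 6-joint arm with a two-finger parallel gripper is mounted at the origin on the work surface. World frame = base frame: x ahead of the robot, y to its left, z up, the work surface at z = 0. Lengths are in m, angles in rad, forces in N, time in s.
With the tool pointing down it reaches from about 0.25 to 0.725 m from the base axis. Payload 9.7 kg.
Tool frame: the origin (TCP) lies at the very end of the fingers, on their centre line; the grasp point (between the pads) lies 19 mm behind it (pinch_z is the distance from the TCP to the grasp point, in m); z points along the fingers, y is the line along which they close (so a half turn about z gives the same grasp; the last joint's range is limited). The gripper opens to 85 mm and grips with 20 to 120 N. Pads are 22 mm wide; open, the fingers measure 114 mm over their backs; the gripper's body (76 mm by 85 mm) begins 54 mm behind the grasp point. The pads swing forward as they close: fully open they stand 13 mm farther back than shut.
Start: joints at [-1.311, 0.087, 0.176, 1.66, 0, 1.571], TCP at [0.141, -0.532, 0.231] pointing down, gripper open.
Joint ranges: [-3.13, 3.13], [-0.85, 1.81], [-1.15, 1.24], [-2.2, 2.28], [-1.44, 1.52], [-3.14, 3.14]. Speed limits (rad/s): [2.22, 2.22, 2.57, 3.14, 3.14, 3.14].

INTERFACE

Orientations are given as a unit quaternion [x, y, z, w].
In Python, from bench import sense, camera, camera_params, sign_off, pinch_z gives the robot as it stands. The module is installed in compiled form; this text tells all that it offers.
- The arm moves only by the tool send_rows, never from a script. Its argument "rows" is a list of rows, each an object with "offset": the shift along the tool's x, y, z in cm, a list of three; "dr": the turn, a rotation vector about the tool's x, y, z in degrees, a list of three; "jaw": the finger opening in cm, from 0 to 8.54. A call has 1 to 12 rows; each row is the pose to reach, as a shift and turn from the pose commanded when the call began, along the tool's axes at that moment; what a row does not reach only later rows make up. A row lasts 1/12 s, in which the tool goes at most 41.7 mm and 7.16 degrees, less where a joint would pass 70% of its speed; a pose out of reach is approached as far as the arm can. A call with a gripper value outside its range is refused whole. The fingers move at their own pace and stop on an object; the grip force is fixed at half the most. Time passes only in rows, so rows that repeat a pose let the fingers close. It gives the time, the measured TCP pose, the force, the opening and the grip force at its end, in the units of the state.
- sense(): the state, without advancing time (a new reading comes with each control period).
- camera(name): name is "side" or "top" or "wrist"; returns (picture, depth): 480x640x3 uint8, blue, green, red; 480x640 float32, m along the optical axis (not along the pixel's ray), 0 where there is no reading.
- camera_params(name): a dict with "fov_y" (degrees; the focal length in pixels is half the picture's height over the tangent of half this angle, whatever the lens; pixels are square), "cx", "cy" (the principal point, pixels), "position" and "attitude" of the camera in the world. Camera axes: x right, y down, z forward; pixel columns grow to the right and rows downward; lengths in m; the calibration is good to about 2 mm. A picture is of the moment at which its call begins: read the wrist's pose just before it. camera_params takes no time and is no camera call; for the wrist camera it gives the pose at the moment of the call.
- sign_off(): hands the job in; it is judged then, once.
The state is a dict: "t": time; "qpos": joint angles; "joint_vel": joint speeds; "joint_efforts": joint torques, N m; "tcp_pos": TCP position; "tool_rot": TCP orientation; "contact_force": force on the tool from outside, world axes, zero at the start; "moment": the same for the moment, N m; "gripper_width": finger opening in m; "finger_force": force on a finger pad.
Only numpy, scipy, OpenCV 4.12 (cv2) and the standard library are available. Lean on these libraries where they do the work, as an engineer would, in place of code of your own. Each camera call takes 0.05 s, during which the arm holds its last target. There are 200 camera calls.

TASK

Brush out the drained dip pot: take the long red-handled brush from its fork in the rack and, holding it upright, give the inside of the pot three full strokes, each right down to the bottom and back up until the head is at the mouth, without ramming the brush into the pot. Hang the brush upright again in the free fork of the rack, then swing the pot's lid shut and press it firmly down with the fingers until it is fully home. Leave everything else on the bench where it stands.

Things in the scene. Friction and masses are not known exactly. Their poses are not given: they have to be found in the camera images.
- pot: Bright steel dip pot, bolted to the bench by a 125 x 105 mm plate: round, upright, 80 mm outside and 72 mm inside diameter, rim 127 mm above the bench. A bar handle stands out 70 mm from the axis on its +y side, 40 to 105 mm high. Origin on the bench on the pot's axis; z up; +x points from the axis to the lid's hinge.
- pot_floor (a point): Centre of the pot's inner floor, 14 mm above the bench (the pot is 113 mm deep); axes as the pot's.
- pot_rim (a point): Centre of the pot's mouth, at rim height.
- lid (a joint): The pot's red lid on its stiff friction hinge at the pot's +x side: 0 = shut and fully home, grows as it opens, 1.57 = upright, stop at 2.2 rad. It starts wide open, leaning back over the hinge (1.85 to 2.15), and stays where it is left. Moving it takes about 0.35 N m (4 N at 90 mm from the hinge). Closed fingers can push it over from behind, then down from above.
- lid_hinge (a point): Middle of the lid's hinge line, 52 mm from the pot's axis, 131 mm above the bench; fixed to the pot, axes as the pot's (the hinge line runs along y).
- lid_tab (a point): Point on the outer (top) face of the lid's 30 mm wide thumb tab, 99 mm from the hinge line; it moves with the lid. The lid is a disc 87 mm in diameter and 6 mm thick, its tab ends 111 mm from the hinge line opposite the hinge, its outer face lies 2 mm beyond the hinge line (a low dome in the middle and the black gasket plug beneath are look only).
- brush: The brush to use: red handle, white bristles, 200 mm long, about 110 g, hanging upright in one of the two forks, collar on the prongs. Origin at its tip (bottom end), +z along the brush to the handle. From the tip: head 0 to 65 mm, steel shank 8 mm in diameter 65 to 125 mm, round collar 44 mm in diameter 125 to 130 mm, handle 24 x 24 mm square (sides along its x and y) 130 to 200 mm.
- brush_tip (a point): Bottom end of the brush and of its bristle head. The head looks 68 mm in diameter, but its bristles give way: the hard core is 50 mm in diameter, narrowing at both ends.
- brush_collar (a point): Centre of the underside of the brush's collar, 125 mm above the tip; it rests on the prongs of a fork.
- brush_handle (a point): Middle of the brush's handle, on its axis, 165 mm above the tip: a good place to grip.
- rack: Brush rack fixed on the bench: 150 x 250 mm drip plate 6 mm thick (x from -50 to +100 mm), post and green header at the back (x from +56 mm; nothing above 150 mm), two steel forks pointing to the rack's -x, each with a 14 mm wide slot open to -x, prong tops 147 mm above the bench. Origin on the bench below the middle between the two hanging places; z up.
- fork_left (a point): Hanging place of the fork on the rack's +y side (65 mm from the middle): centre of the slot at the prongs' top face; axes as the rack's. The prongs end 37 mm in front (-x) in an upturned lip 4 mm high: lift a brush a little over 4 mm, draw it out to -x by 70 mm, and hang it back the same way. The shank can stand 6 mm farther back, and the collar clears the lip up to 10 mm in front.
- fork_right (a point): The same for the fork on the rack's -y side.
- spare: Another brush, not to be used: yellow handle and thin dark head 44 mm in diameter, otherwise of the same form, 200 mm long; it hangs in the other fork, 130 mm from the red one. Origin at its tip.
- retainers: Stack of four stamped steel retainer cups, 70 mm in diameter, 56 mm high. Origin under its centre.
- retainer: Single stamped steel retainer cup, 70 mm in diameter, 14 mm high. Origin under its centre.
- sleeve: Threaded aluminium sleeve standing up, 48 mm in diameter, 52 mm high. Origin under its centre.
- carton: Small cardboard carton with a yellow label, 70 x 110 x 60 mm. Origin under its centre.
- oiler: White plastic bottle with a red cap, 54 mm in diameter, 130 mm high. Origin under its centre.
- jar: Amber jar with a black lid, 72 mm in diameter, 85 mm high. Origin under its centre.
Not all that is in view belongs to the job. What is meant by the brush is not blue, pink or turquoise, and is the smaller of those in its own colour.

How it is judged:
On the way, in this order (a step that is already met when the one before it is completed fails the run):
1. first stroke: the red-handled brush's tip is brought down inside the pot to within 15 mm of its floor, brush upright (horizontal distance between brush_tip and pot_floor below 0.022 m and angle between brush's own z axis and vertical below 0.25 rad and z of brush_tip in the frame of pot_floor below 0.015 m), for 0.04 s.
2. first stroke: the brush is drawn up the pot until its tip is more than 40 mm above the floor (head at the mouth), still over the pot (horizontal distance between brush_tip and pot_floor below 0.022 m and angle between brush's own z axis and vertical below 0.25 rad and z of brush_tip in the frame of pot_floor above 0.04 m), for 0.04 s.
3. second stroke: the red-handled brush's tip is brought down inside the pot to within 15 mm of its floor, brush upright (all of step 1), for 0.04 s.
4. second stroke: the brush is drawn up the pot until its tip is more than 40 mm above the floor (head at the mouth), still over the pot (all of step 2), for 0.04 s.
5. third stroke: the red-handled brush's tip is brought down inside the pot to within 15 mm of its floor, brush upright (all of step 3), for 0.04 s.
6. third stroke: the brush is drawn up the pot until its tip is more than 40 mm above the floor (head at the mouth), still over the pot (all of step 4), for 0.04 s.
7. the robot's fingers press on the closed lid with more than 5 N while the brush is out of the pot (value of joint lid below 0.03 rad and contact force between the fingers and pot above 5 N and horizontal distance between brush_tip and pot_floor above 0.07 m), for 0.1 s.
At the end, for the whole second after the job is handed in: The lid is shut to less than 0.03 rad; the red-handled brush hangs upright (within 0.1 rad) and at rest in a fork of the rack, the underside of its collar within 14 mm of the hanging place; nothing else has been moved by more than 40 mm (value of joint lid below 0.03 rad and (distance between brush_collar and fork_left below 0.014 m or distance between brush_collar and fork_right below 0.014 m) and angle between brush's own z axis and vertical below 0.1 rad and linear speed of brush below 0.03 m/s); the robot touches nothing.
It fails at once if the brush is rammed against the pot with more than 45 N (contact force between brush and pot above 45 N).
It fails at once if a bystander (spare brush, retainer cups, sleeve, carton, bottle or jar) is moved by more than 40 mm (distance of any of spare, retainers, retainer, sleeve, carton, oiler, jar from where it was at the start of the episode above 0.04 m).
It also fails if it takes over 72 s, if anything falls off the work surface, if the arm or the gripper's body presses on something with over 40 N, if the wrist force passes 120 N, or if a joint passes its speed limit or range.

## Working session

There is one attempt and no reset: what is moved stays moved. The work goes in short steps, Python scripts to look and compute and a tool call to move; the robot and the scene stay as the last step left them, time stands still between calls to the robot, and variables do not carry over. Pictures are saved under pics/ and viewed, at most 10 in all, crops included, and the job is handed in when it is done.

Besides the shell and the picture viewer there is one more tool, called after ">>>" as name([rows], argument=value, ...), one row to a line, values as JSON. send_rows: Moves the arm, as the interface text tells. Its arguments: {"type":"object","properties":{"rows":{"type":"array","items":{"type":"object","properties":{"offset":{"type":"array","items":{"type":"number"}},"dr":{"type":"array","items":{"type":"number"}},"jaw":{"type":"number"}}}}},"required":["rows"]}

```bash
mkdir -p pics; cat > h.py <<'E'
import numpy as np, cv2
from bench import *
from scipy.spatial.transform import Rotation as R
def shot(n,f):
    p=camera_params(n); im,d=camera(n); cv2.imwrite(f'pics/{f}.png',im); np.savez(f'{f}.npz',im=im,d=d,p=np.array([p],dtype=object)); return im,d,p
def load(f):
    z=np.load(f'{f}.npz',allow_pickle=True); return z['im'],z['d'],z['p'][0]
def rot(a):
    a=np.array(a,float); return a if a.shape==(3,3) else R.from_quat(a).as_matrix()
def cloud(d,p):
    h,w=d.shape; f=h/2/np.tan(np.radians(p['fov_y'])/2)
    v,u=np.mgrid[:h,:w]; P=np.stack([(u-p['cx'])/f*d,(v-p['cy'])/f*d,d],-1)
    return P@rot(p['attitude']).T+np.array(p['position'])
E
python3 - <<'E'
from h import *
for n in ['side','top']:
    im,d,p=shot(n,n+'0'); print(n,p)
s=sense(); print(s['tcp_pos'],s['tool_rot'],pinch_z)
E
```

```text
side {'fov_y': 50.61387621125277, 'cx': 311.80644815373086, 'cy': 240.77733756367536, 'position': array([0.26690065, 0.6241833 , 0.93472389]), 'attitude': array([-0.17931593,  0.92057521, -0.34055661,  0.06639484])}
top {'fov_y': 56.85534209776332, 'cx': 315.85995247696565, 'cy': 244.87231987981042, 'position': array([ 0.45124032, -0.03225081,  1.10035473]), 'attitude': array([-0.69948122,  0.71354099, -0.02526683,  0.03077123])}
[ 0.14123055 -0.53135402  0.23066788] [ 9.91574027e-01  1.29539947e-01 -8.53350009e-05 -5.86937372e-04] 0.0187
```

View pics/top0.png

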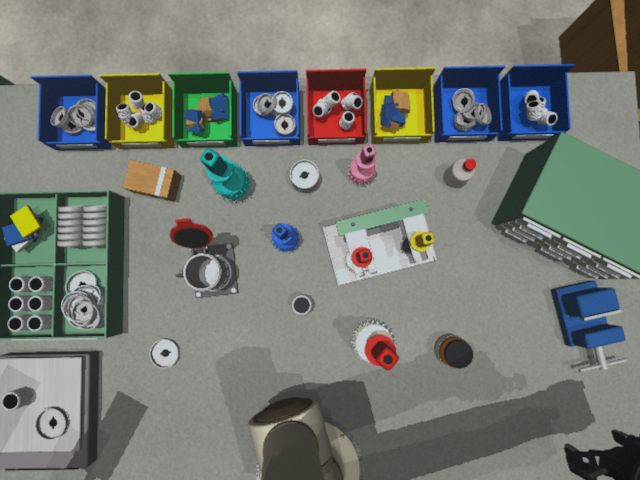

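View pics/side0.png

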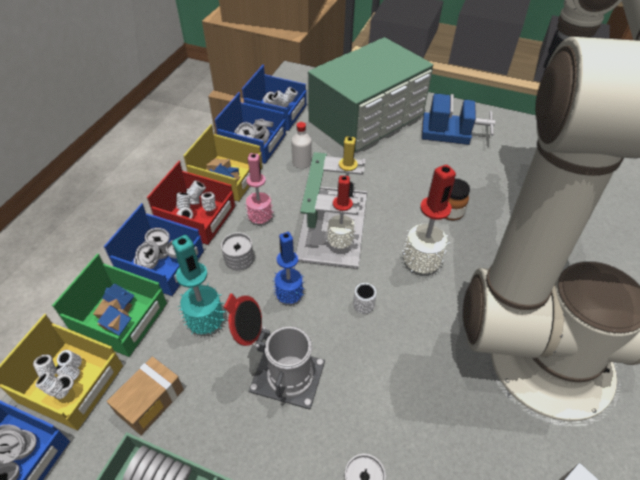

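The two pictures show two red-handled brushes. One hangs in the rack at top (362,258), side (343,195). A larger one stands on the bench at top (380,350), side (437,205). The task wants the smaller, which is the one in the fork. The pot is at top (207,270) with its lid at (190,233). I'll confirm the brush in a crop and measure.

```bash
python3 - <<'E'
from h import *
im,d,p=load('top0'); C=cloud(d,p)
ims,ds,ps=load('side0'); S=cloud(ds,ps)
a=cv2.resize(im[190:380,310:490],None,fx=2.2,fy=2.2,interpolation=3); b=cv2.resize(im[205:315,150:260],None,fx=3.6,fy=3.6,interpolation=3)
h=max(a.shape[0],b.shape[0]); o=np.zeros((h,a.shape[1]+b.shape[1],3),np.uint8); o[:a.shape[0],:a.shape[1]]=a;o[:b.shape[0],a.shape[1]:]=b
cv2.imwrite('pics/crop1.png',o); print(o.shape)
def reg(C,im,name,box,zlo,zhi,f=None):
    x0,y0,x1,y1=box; Q=C[y0:y1,x0:x1].reshape(-1,3); I=im[y0:y1,x0:x1].reshape(-1,3).astype(int)
    m=(Q[:,2]>zlo)&(Q[:,2]<zhi)
    if f: m&=f(I)
    Q=Q[m]; print(name,len(Q),'med',np.median(Q,0).round(4),'min',np.percentile(Q,2,0).round(4),'max',np.percentile(Q,98,0).round(4)); return Q
red=lambda I:(I[:,2]>110)&(I[:,1]<70)&(I[:,0]<70)
yel=lambda I:(I[:,2]>150)&(I[:,1]>120)&(I[:,0]<80)
grn=lambda I:(I[:,1]>I[:,2]+15)&(I[:,1]>I[:,0]+5)
reg(C,im,'redtop',(340,235,385,280),.17,.28,red)
reg(C,im,'redcollar',(340,235,385,280),.14,.165,red)
reg(C,im,'yeltop',(400,220,445,260),.19,.28)
g=reg(C,im,'header',(320,190,440,240),.1,.17,grn)
(c,s,ang)=cv2.minAreaRect(g[:,:2].astype(np.float32)); print(c,s,ang, cv2.boxPoints((c,s,ang)))
r=reg(C,im,'rim',(175,240,245,300),.122,.132)
# circle fit
A=np.c_[2*r[:,:2],np.ones(len(r))]; q=np.linalg.lstsq(A,(r[:,:2]**2).sum(1),rcond=None)[0]; print('circ',q[:2],np.sqrt(q[2]+q[0]**2+q[1]**2))
for z in [(.005,.03)]:
    b=reg(C,im,'plate',(180,240,250,300),*z)
l=reg(C,im,'lid',(160,210,220,252),.12,.3,lambda I:(I[:,2]>I[:,1]+50))
l2=reg(S,ims,'lidS',(220,285,275,350),.12,.3)
reg(S,ims,'redS',(325,170,360,215),.13,.28,red)
reg(S,ims,'rimS',(255,320,320,400),.122,.132)
E
```

```text
(418, 792, 3)
redtop 110 med [ 0.5009 -0.121   0.2205] min [ 0.4881 -0.1334  0.199 ] max [ 0.511  -0.1095  0.2246]
redcollar 115 med [ 0.4919 -0.1154  0.1518] min [ 0.4795 -0.143   0.1483] max [ 0.5181 -0.1044  0.159 ]
yeltop 175 med [ 0.5304 -0.2445  0.2205] min [ 0.5192 -0.259   0.1924] max [ 0.5424 -0.2356  0.2247]
header 1306 med [ 0.5852 -0.1687  0.1468] min [ 0.5537 -0.2618  0.1432] max [ 0.616  -0.0762  0.1503]
(0.5852354764938354, -0.16868364810943604) (0.031929727643728256, 0.19999569654464722) 13.377474784851074 [[ 0.5465678  -0.07509277]
 [ 0.59283984 -0.26966196]
 [ 0.62390316 -0.26227453]
 [ 0.5776311  -0.06770533]]
rim 317 med [0.4776 0.2248 0.1257] min [0.4365 0.189  0.1222] max [0.5245 0.2676 0.1311]
circ [0.4771805 0.2279316] 0.03930102796495527
plate 1281 med [0.4765 0.2213 0.0114] min [0.4201 0.1758 0.0054] max [0.5429 0.2668 0.0265]
lid 334 med [0.564  0.2331 0.2096] min [0.5386 0.1953 0.1602] max [0.5772 0.2744 0.2316]
lidS 1736 med [0.5454 0.238  0.1848] min [0.5108 0.1974 0.1249] max [0.5738 0.274  0.2299]
redS 187 med [ 0.4952 -0.1157  0.1543] min [ 0.4802 -0.1363  0.1501] max [ 0.5149 -0.1028  0.2237]
rimS 515 med [0.4762 0.2332 0.1261] min [0.4345 0.1878 0.1222] max [0.5218 0.2666 0.131 ]
```

View pics/crop1.png

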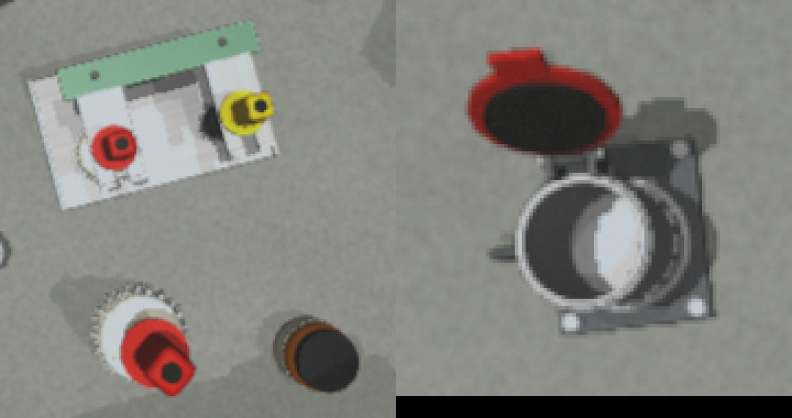

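The crop confirms it: the small red brush hangs in the left fork at crop (115,147), and the big red one stands loose on the bench. The rack pose agrees with the given sizes. Next is a helper to turn world targets into move numbers, plus the height of the big brush and the lid and pot fit.

```bash
cat >> h.py <<'E'
def to(pos,yaw,tilt=None):
    """offset(cm), dr(deg) from the current pose to tool-down pose; yaw=direction of tool x (deg)"""
    s=sense(); T=R.from_quat(s['tool_rot']); G=R.from_euler('z',yaw,degrees=True)*R.from_euler('x',180,degrees=True)
    if tilt is not None: G=G*R.from_rotvec(np.radians(tilt))
    return (T.inv().apply(np.array(pos)-s['tcp_pos'])*100).round(2),(T.inv()*G).as_rotvec(degrees=True).round(2)
E
python3 - <<'E'
from h import *
from scipy.optimize import least_squares
im,d,p=load('top0'); C=cloud(d,p); ims,ds,ps=load('side0'); S=cloud(ds,ps)
Q=C[310:370,345:405].reshape(-1,3); print('big brush top',Q[Q[:,2]>Q[:,2].max()-.02].mean(0),Q[:,2].max())
for n,P in (('top',C[240:300,175:245].reshape(-1,3)),('side',S[320:400,255:320].reshape(-1,3))):
    P=P[(P[:,2]>.124)&(P[:,2]<.130)]; P=P[P[:,0]<.505]
    f=least_squares(lambda q:np.hypot(P[:,0]-q[0],P[:,1]-q[1])-.038,[.478,.227],loss='soft_l1',f_scale=.002); print(n,f.x,len(P))
x=f.x
L=S[285:350,220:275].reshape(-1,3); I=ims[285:350,220:275].reshape(-1,3).astype(int)
m=(L[:,2]>.14)&(L[:,2]<.3)&(L[:,0]>.5); L=L[m]
c=np.median(L,0); n=np.linalg.svd(L-c)[2][2]; n*=-np.sign(n[0]); print('lid plane',c,n,'yaw',np.degrees(np.arctan2(-n[1],-n[0])),'inclination',np.arctan2(n[2],-n[0]), 'rms',((L-c)@n).std())
print(to((.44,-.14,.40),13.4))
E
```

```text
big brush top [ 0.45124032 -0.03225081  1.10035473] 1.1003547295136544
top [0.47542721 0.22796216] 167
side [0.47424322 0.22676799] 301
lid plane [0.54821765 0.23909146 0.19050316] [-0.86487024 -0.06305548  0.49801955] yaw 4.1699108697816385 inclination 0.5224589658814138 rms 0.0025110788050422216
(array([ 38.93, -30.17, -16.9 ]), array([-0.07,  0.  ,  1.49]))
```

>>> send_rows([
  {"offset": [0, 0, -4], "dr": [0, 0, 0], "jaw": 8.5},
  {"offset": [0, 0, -8], "dr": [0, 0, 0], "jaw": 8.5},
  {"offset": [0, 0, -12], "dr": [0, 0, 0], "jaw": 8.5},
  {"offset": [0, 0, -16], "dr": [0, 0, 0], "jaw": 8.5},
  {"offset": [3, -2, -17], "dr": [0, 0, 1.5], "jaw": 8.5},
  {"offset": [6, -4.5, -17], "dr": [0, 0, 1.5], "jaw": 8.5},
  {"offset": [9, -7, -17], "dr": [0, 0, 1.5], "jaw": 8.5},
  {"offset": [12, -9.5, -17], "dr": [0, 0, 1.5], "jaw": 8.5},
  {"offset": [15, -12, -17], "dr": [0, 0, 1.5], "jaw": 8.5},
  {"offset": [18, -14.5, -17], "dr": [0, 0, 1.5], "jaw": 8.5},
  {"offset": [21, -17, -17], "dr": [0, 0, 1.5], "jaw": 8.5},
  {"offset": [24, -19, -17], "dr": [0, 0, 1.5], "jaw": 8.5},
])

```text
t: 1.1
tcp_pos: [0.3248, -0.2842, 0.4015]
tool_rot: [0.993, 0.116, 0.0, 0.0]
contact_force: [0.5, -0.5, 0.0]
gripper_width: 0.0843
finger_force: 0.0
```

>>> send_rows([
  {"offset": [3, -2.2, 0], "dr": [0, 0, 0], "jaw": 8.5},
  {"offset": [6, -4.5, 0], "dr": [0, 0, 0], "jaw": 8.5},
  {"offset": [9, -6.7, 0], "dr": [0, 0, 0], "jaw": 8.5},
  {"offset": [12, -9, 0], "dr": [0, 0, 0], "jaw": 8.5},
  {"offset": [14.9, -11.2, 0], "dr": [0, 0, 0], "jaw": 8.5},
  {"offset": [14.9, -11.2, 0], "dr": [0, 0, 0], "jaw": 8.5},
  {"offset": [14.9, -11.2, 0], "dr": [0, 0, 0], "jaw": 8.5},
  {"offset": [14.9, -11.2, 0], "dr": [0, 0, 0], "jaw": 8.5},
])

```text
t: 1.77
tcp_pos: [0.4433, -0.1428, 0.4011]
tool_rot: [0.993, 0.117, -0.0, -0.0]
contact_force: [0.3, -1.1, -0.1]
gripper_width: 0.0849
finger_force: 0.0
```

```bash
python3 - <<'E'
from h import *
s=sense(); print(s['t'],s['tcp_pos'],s['tool_rot'])
im,d,p=shot('wrist','w1'); print(p)
cv2.imwrite('pics/w1.png',im)
E
```

```text
1.7667 [ 0.44332997 -0.14281536  0.40106907] [ 9.93133874e-01  1.16982776e-01 -3.70170657e-04 -4.70002157e-05]
{'fov_y': 67.40603369180045, 'cx': 324.668422722702, 'cy': 235.51995170024074, 'position': array([ 0.51216837, -0.12645401,  0.54280907]), 'attitude': array([ 0.77688136, -0.61334102, -0.08847172,  0.11153875])}
```

View pics/w1.png

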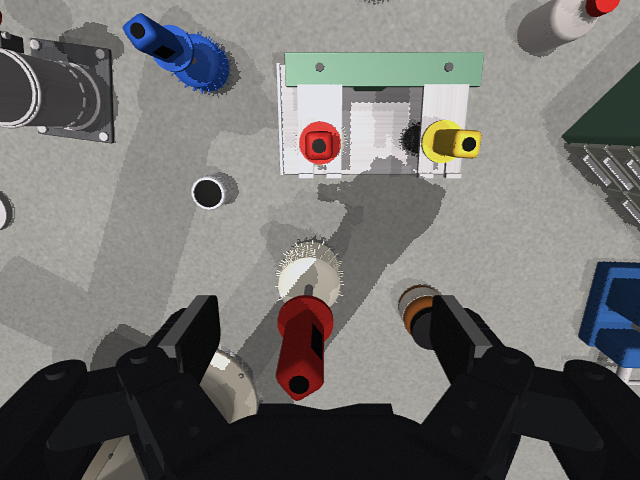

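The wrist view shows the small red brush at (319,145), seen almost straight down, its handle square to the rack. The header is level in the image. I'll measure the handle top and its turn.

```bash
python3 - <<'E'
from h import *
im,d,p=load('w1'); C=cloud(d,p)
x0,y0,x1,y1=295,115,345,170
Q=C[y0:y1,x0:x1].reshape(-1,3); Q=Q[(Q[:,2]>.215)&(Q[:,2]<.235)]
c=cv2.minAreaRect(Q[:,:2].astype(np.float32)); print('handle',np.median(Q,0),c,len(Q))
Q=C[y0:y1,x0:x1].reshape(-1,3); Q=Q[(Q[:,2]>.143)&(Q[:,2]<.16)];
I=im[45:95,280:490].astype(int); H=C[45:95,280:490][(I[...,1]>I[...,2]+15)&(C[45:95,280:490,2]>.135)]
print('header',cv2.minAreaRect(H[:,:2].astype(np.float32)),H[:,2].mean())
print(cv2.resize(im[115:175,290:350],None,fx=8,fy=8).shape); cv2.imwrite('pics/w1c.png',cv2.resize(im[115:175,290:350],None,fx=8,fy=8,interpolation=3))
E
```

```text
handle [ 0.49818364 -0.12367194  0.22055109] ((0.4977177679538727, -0.1236225813627243), (0.023190408945083618, 0.0230205450206995), 13.439112663269043) 713
header ((0.5625770092010498, -0.17562198638916016), (0.07497323304414749, 0.20025569200515747), 13.549190521240234) 0.14755497060758319
(480, 480, 3)
```

View pics/w1c.png

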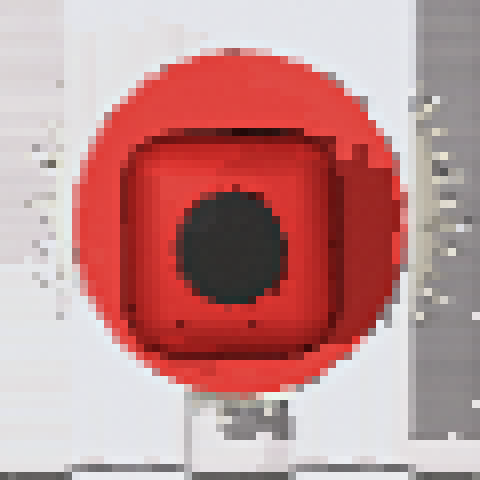

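The crop shows the handle square to the fork, centred about (235,245). It measures 23 mm square at 13.4°, with its centre at (0.498,-0.1235) and its top at 0.221. All of that fits.

```bash
python3 -c "
from h import *
print(to((.498,-.1235,.170),13.4))"
```

```text
(array([ 5.81, -0.66, 23.13]), array([ 0.  ,  0.02, -0.04]))
```

>>> send_rows([
  {"offset": [3, -0.4, 0], "dr": [0, 0, 0], "jaw": 8.5},
  {"offset": [5.8, -0.66, 0], "dr": [0, 0, 0], "jaw": 8.5},
  {"offset": [5.8, -0.66, 4], "dr": [0, 0, 0], "jaw": 8.5},
  {"offset": [5.8, -0.66, 8], "dr": [0, 0, 0], "jaw": 8.5},
  {"offset": [5.8, -0.66, 12], "dr": [0, 0, 0], "jaw": 8.5},
  {"offset": [5.8, -0.66, 15], "dr": [0, 0, 0], "jaw": 8.5},
  {"offset": [5.8, -0.66, 17], "dr": [0, 0, 0], "jaw": 8.5},
  {"offset": [5.8, -0.66, 19], "dr": [0, 0, 0], "jaw": 8.5},
  {"offset": [5.8, -0.66, 21], "dr": [0, 0, 0], "jaw": 8.5},
  {"offset": [5.8, -0.66, 23.1], "dr": [0, 0, 0], "jaw": 8.5},
  {"offset": [5.8, -0.66, 23.1], "dr": [0, 0, 0], "jaw": 8.5},
  {"offset": [5.8, -0.66, 23.1], "dr": [0, 0, 0], "jaw": 8.5},
])

```text
t: 2.82
tcp_pos: [0.4973, -0.1239, 0.1702]
tool_rot: [0.993, 0.116, -0.001, -0.0]
contact_force: [-0.2, -0.0, 0.5]
gripper_width: 0.0853
finger_force: 0.0
```

>>> send_rows([
  {"offset": [0, 0, 0], "dr": [0, 0, 0], "jaw": 4},
  {"offset": [0, 0, 0], "dr": [0, 0, 0], "jaw": 2.5},
  {"offset": [0, 0, 0], "dr": [0, 0, 0], "jaw": 2},
  {"offset": [0, 0, 0], "dr": [0, 0, 0], "jaw": 1.5},
  {"offset": [0, 0, 0], "dr": [0, 0, 0], "jaw": 1.5},
  {"offset": [0, 0, 0], "dr": [0, 0, 0], "jaw": 1.5},
  {"offset": [0, 0, 0], "dr": [0, 0, 0], "jaw": 1.5},
  {"offset": [0, 0, 0], "dr": [0, 0, 0], "jaw": 1.5},
  {"offset": [0, 0, 0], "dr": [0, 0, 0], "jaw": 1.5},
])

```text
t: 3.57
tcp_pos: [0.4986, -0.1231, 0.1709]
tool_rot: [0.993, 0.117, 0.0, 0.0]
contact_force: [-0.2, -1.4, 5.5]
gripper_width: 0.0236
finger_force: 59.0
```

>>> send_rows([
  {"offset": [0, 0, -0.6], "dr": [0, 0, 0], "jaw": 1.5},
  {"offset": [0, 0, -1.2], "dr": [0, 0, 0], "jaw": 1.5},
  {"offset": [0, 0, -1.4], "dr": [0, 0, 0], "jaw": 1.5},
  {"offset": [0, 0, -1.4], "dr": [0, 0, 0], "jaw": 1.5},
  {"offset": [-1, 0, -1.4], "dr": [0, 0, 0], "jaw": 1.5},
  {"offset": [-2.5, 0, -1.4], "dr": [0, 0, 0], "jaw": 1.5},
  {"offset": [-4, 0, -1.4], "dr": [0, 0, 0], "jaw": 1.5},
  {"offset": [-5.5, 0, -1.4], "dr": [0, 0, 0], "jaw": 1.5},
  {"offset": [-7, 0, -1.4], "dr": [0, 0, 0], "jaw": 1.5},
  {"offset": [-8.5, 0, -1.4], "dr": [0, 0, 0], "jaw": 1.5},
  {"offset": [-9, 0, -1.4], "dr": [0, 0, 0], "jaw": 1.5},
  {"offset": [-9, 0, -1.4], "dr": [0, 0, 0], "jaw": 1.5},
])

```text
t: 4.57
tcp_pos: [0.4097, -0.144, 0.1844]
tool_rot: [0.993, 0.116, 0.0, 0.0]
contact_force: [0.8, -0.1, -0.5]
gripper_width: 0.0234
finger_force: 58.9
```

>>> send_rows([
  {"offset": [0, 0, -3], "dr": [0, 0, 0], "jaw": 1.5},
  {"offset": [0, 0, -6], "dr": [0, 0, 0], "jaw": 1.5},
  {"offset": [0, 0, -9], "dr": [0, 0, 0], "jaw": 1.5},
  {"offset": [0, 0, -12], "dr": [0, 0, 0], "jaw": 1.5},
  {"offset": [0, 0, -14], "dr": [0, 0, 0], "jaw": 1.5},
  {"offset": [0, 0, -16], "dr": [0, 0, 0], "jaw": 1.5},
  {"offset": [0, 0, -16], "dr": [0, 0, 0], "jaw": 1.5},
  {"offset": [0, 0, -16], "dr": [0, 0, 0], "jaw": 1.5},
])

```text
t: 5.23
tcp_pos: [0.4117, -0.1439, 0.3446]
tool_rot: [0.993, 0.117, 0.001, 0.0]
contact_force: [-0.1, -0.2, -1.9]
gripper_width: 0.0233
finger_force: 59.3
```

```bash
python3 - <<'E'
from h import *
s=sense(); print(s['tcp_pos'],s['gripper_width'],s['contact_force'])
print('over pot',to((.475,.2275,.345),4))
im,d,p=shot('side','s1')
E
```

```text
[ 0.41169327 -0.14386365  0.34460441] 0.023305505420141634 [-0.14076854 -0.23345518 -1.9458038 ]
over pot (array([ 14.77, -34.66,  -0.05]), array([ 0.03, -0.07,  9.4 ]))
```

View pics/s1.png

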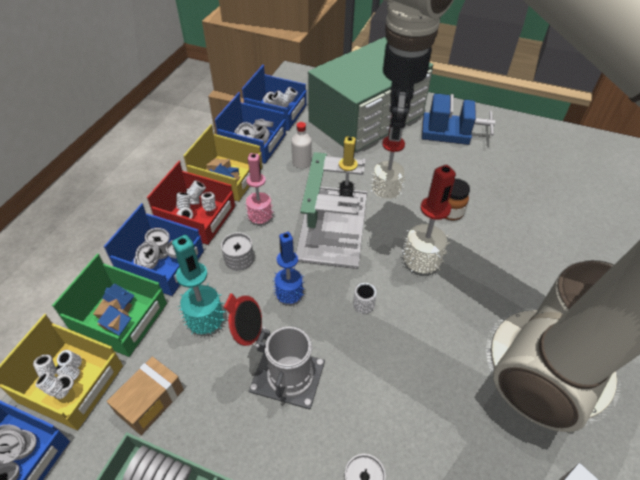

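The side view shows the brush held upright at (390,180) and the spare still in its fork. I'll carry it over the pot, high enough to clear the blue brush at (288,270).

>>> send_rows([
  {"offset": [0, 0, -3], "dr": [0, 0, 0], "jaw": 1.5},
  {"offset": [0, 0, -6], "dr": [0, 0, 0], "jaw": 1.5},
  {"offset": [0.7, -1.6, -8], "dr": [0, 0, 0.5], "jaw": 1.5},
  {"offset": [2.1, -5, -8], "dr": [0, 0, 1.5], "jaw": 1.5},
  {"offset": [3.6, -8.5, -8], "dr": [0, 0, 2.5], "jaw": 1.5},
  {"offset": [5.1, -12, -8], "dr": [0, 0, 3.5], "jaw": 1.5},
  {"offset": [6.6, -15.5, -8], "dr": [0, 0, 4.5], "jaw": 1.5},
  {"offset": [8.1, -19, -8], "dr": [0, 0, 5.5], "jaw": 1.5},
  {"offset": [9.6, -22.5, -8], "dr": [0, 0, 6.5], "jaw": 1.5},
  {"offset": [11.1, -26, -8], "dr": [0, 0, 7.5], "jaw": 1.5},
  {"offset": [12.6, -29.5, -8], "dr": [0, 0, 8.5], "jaw": 1.5},
  {"offset": [13.8, -32.4, -8], "dr": [0, 0, 9.4], "jaw": 1.5},
])

```text
t: 6.28
tcp_pos: [0.477, 0.0723, 0.4234]
tool_rot: [0.998, 0.065, -0.002, -0.017]
contact_force: [0.3, -0.2, -1.0]
gripper_width: 0.0236
finger_force: 59.6
```

```bash
python3 - <<'E'
from h import *
print(to((.475,.2275,.425),4))
E
```

```text
(array([  1.83, -15.41,   0.37]), array([-1.98,  0.21,  3.49]))
```

>>> send_rows([
  {"offset": [0, 0, 0], "dr": [0, 0, 0], "jaw": 1.5},
  {"offset": [0, 0, 0], "dr": [0, 0, 0], "jaw": 1.5},
  {"offset": [0, 0, 0], "dr": [0, 0, 0], "jaw": 1.5},
])

```text
t: 6.53
tcp_pos: [0.4761, 0.0718, 0.4245]
tool_rot: [0.998, 0.065, -0.002, -0.017]
contact_force: [-0.4, -0.5, -0.5]
gripper_width: 0.0237
finger_force: 59.6
```

```bash
python3 - <<'E'
from h import *
print(to((.475,.2275,.425),4))
E
```

```text
(array([  1.91, -15.45,   0.48]), array([-1.98,  0.11,  3.45]))
```

>>> send_rows([
  {"offset": [0.2, -2, 0.1], "dr": [-0.3, 0, 0.5], "jaw": 1.5},
  {"offset": [0.5, -4, 0.1], "dr": [-0.6, 0, 1], "jaw": 1.5},
  {"offset": [0.8, -6, 0.2], "dr": [-0.8, 0, 1.5], "jaw": 1.5},
  {"offset": [1, -8, 0.25], "dr": [-1, 0, 2], "jaw": 1.5},
  {"offset": [1.2, -10, 0.3], "dr": [-1.3, 0, 2.5], "jaw": 1.5},
  {"offset": [1.5, -12, 0.4], "dr": [-1.6, 0, 3], "jaw": 1.5},
  {"offset": [1.7, -14, 0.45], "dr": [-1.8, 0, 3.2], "jaw": 1.5},
  {"offset": [1.9, -15.45, 0.5], "dr": [-2, 0.1, 3.45], "jaw": 1.5},
  {"offset": [1.9, -15.45, 0.5], "dr": [-2, 0.1, 3.45], "jaw": 1.5},
  {"offset": [1.9, -15.45, 0.5], "dr": [-2, 0.1, 3.45], "jaw": 1.5},
  {"offset": [1.9, -15.45, 0.5], "dr": [-2, 0.1, 3.45], "jaw": 1.5},
  {"offset": [1.9, -15.45, 0.5], "dr": [-2, 0.1, 3.45], "jaw": 1.5},
])

```text
t: 7.53
tcp_pos: [0.4942, 0.0735, 0.4247]
tool_rot: [0.998, 0.065, -0.002, -0.016]
contact_force: [0.2, 0.0, -1.1]
gripper_width: 0.023
finger_force: 59.7
```

```bash
python3 - <<'E'
from h import *
print(to((.475,.2275,.425),4))
im,d,p=shot('wrist','w2'); a=im
im2,d2,p2=shot('side','s2'); 
b=cv2.resize(im2[200:420,180:400],None,fx=1.45,fy=1.45); a=cv2.resize(a,(420,315)); o=np.zeros((319,420+b.shape[1],3),np.uint8); o[:315,:420]=a; o[:b.shape[0],420:]=b; cv2.imwrite('pics/c2.png',o)
E
```

```text
(array([  0.1 , -15.51,   0.46]), array([-1.79,  0.12,  3.5 ]))
```

View pics/c2.png

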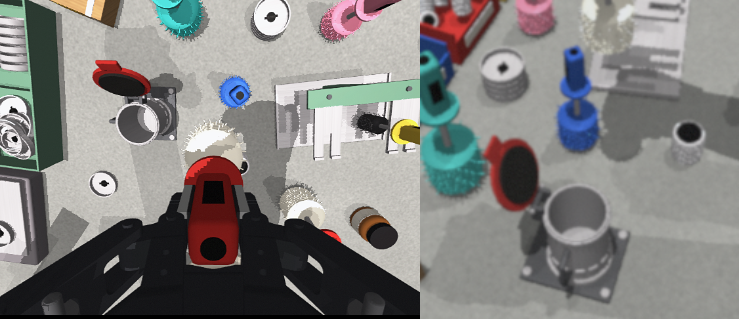

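The picture shows the brush still held, and the pot clear at left, wrist (140,118). The arm isn't moving further in y, so a joint limit is likely.

```bash
python3 - <<'E'
from h import *
s=sense();print(s['qpos'].round(3),s['tcp_pos'],s['tool_rot'])
E
```

```text
[0.13  0.145 0.64  2.067 0.031 3.141] [0.49421455 0.07361155 0.42471093] [ 0.99773263  0.06546452 -0.00161023 -0.01553692]
```

Joint 6 is at its stop. Near the pot the tool yaw must be above about 26°, so I'll use 45°. The brush is round, so its turn doesn't matter.

```bash
python3 - <<'E'
from h import *
print(to((.475,.2275,.425),45))
E
```

```text
(array([  0.11, -15.5 ,   0.46]), array([ -1.75,  -0.52, -37.49]))
```

>>> send_rows([
  {"offset": [0, 0, 0], "dr": [-0.3, -0.1, -6], "jaw": 1.5},
  {"offset": [0, 0, 0], "dr": [-0.6, -0.2, -12], "jaw": 1.5},
  {"offset": [0, -1.5, 0.1], "dr": [-0.9, -0.3, -18], "jaw": 1.5},
  {"offset": [0, -3, 0.1], "dr": [-1.2, -0.4, -24], "jaw": 1.5},
  {"offset": [0, -5, 0.2], "dr": [-1.4, -0.4, -30], "jaw": 1.5},
  {"offset": [0, -7.5, 0.3], "dr": [-1.6, -0.5, -35], "jaw": 1.5},
  {"offset": [0, -10, 0.4], "dr": [-1.75, -0.5, -37.5], "jaw": 1.5},
  {"offset": [0.1, -12.5, 0.4], "dr": [-1.75, -0.5, -37.5], "jaw": 1.5},
  {"offset": [0.1, -15, 0.45], "dr": [-1.75, -0.5, -37.5], "jaw": 1.5},
  {"offset": [0.1, -15.5, 0.45], "dr": [-1.75, -0.5, -37.5], "jaw": 1.5},
  {"offset": [0.1, -15.5, 0.45], "dr": [-1.75, -0.5, -37.5], "jaw": 1.5},
  {"offset": [0.1, -15.5, 0.45], "dr": [-1.75, -0.5, -37.5], "jaw": 1.5},
])

```text
t: 8.63
tcp_pos: [0.4749, 0.2273, 0.425]
tool_rot: [0.924, 0.383, 0.0, 0.0]
contact_force: [0.1, -0.2, -0.2]
gripper_width: 0.0232
finger_force: 59.6
```

```bash
python3 - <<'E'
from h import *
print(to((.475,.2275,.345),45), sense()['qpos'].round(2))
im,d,p=shot('side','s3'); im2,d2,p2=shot('top','t3')
S=cloud(d,p)
# shank/bristles: points near axis
m=(np.hypot(S[...,0]-.475,S[...,1]-.2275)<.05)&(S[...,2]>.2)&(S[...,2]<.39)
P=S[m]
for z in np.arange(.2,.4,.02):
    q=P[abs(P[:,2]-z)<.006]; print(round(z,2),len(q), q[:,:2].mean(0).round(4) if len(q) else '', (q.min(0)[:2],q.max(0)[:2]) if len(q) else '')
a=cv2.resize(im[160:420,160:420],(400,400)); b=cv2.resize(im2[180:320,140:280],(400,400),interpolation=3); cv2.imwrite('pics/c3.png',np.hstack([a,b]))
E
```

```text
(array([ 0.02, -0.01,  8.  ]), array([0.02, 0.01, 0.05])) [ 0.45  0.22  0.73  2.08 -0.    2.8 ]
0.2 0  
0.22 0  
0.24 0  
0.26 0  
0.28 3 [0.4716 0.2439] (array([0.44784299, 0.22969308]), array([0.49562385, 0.2550732 ]))
0.3 174 [0.4654 0.2452] (array([0.44144656, 0.20327807]), array([0.5065831 , 0.25866527]))
0.32 187 [0.4658 0.2454] (array([0.44328151, 0.20726715]), array([0.50353833, 0.2598922 ]))
0.34 983 [0.4736 0.23  ] (array([0.44230173, 0.19398992]), array([0.50511829, 0.25909431]))
0.36 28 [0.4741 0.2292] (array([0.47136197, 0.22434741]), array([0.47749775, 0.23166968]))
0.38 12 [0.4743 0.2298] (array([0.4714418 , 0.22713353]), array([0.47849016, 0.2316908 ]))
```

View pics/c3.png

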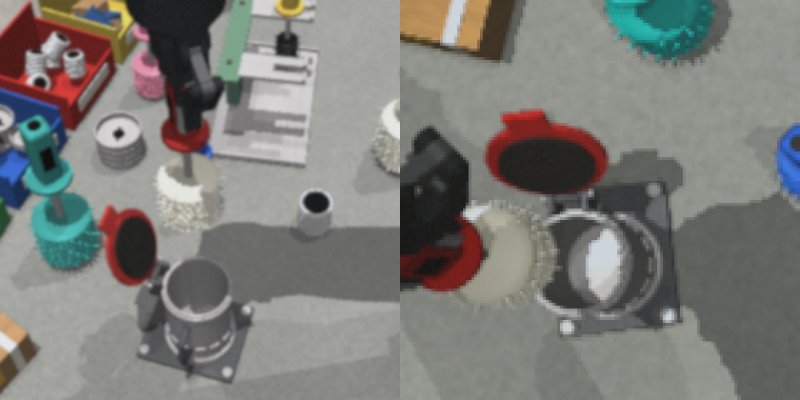

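The brush hangs right over the pot mouth, shank at (0.474,0.227) against the pot axis at (0.475,0.2275). I'll lower it to the mouth and then in, watching the force.

>>> send_rows([
  {"offset": [0, 0, 3], "dr": [0, 0, 0], "jaw": 1.5},
  {"offset": [0, 0, 6], "dr": [0, 0, 0], "jaw": 1.5},
  {"offset": [0, 0, 9], "dr": [0, 0, 0], "jaw": 1.5},
  {"offset": [0, 0, 11.5], "dr": [0, 0, 0], "jaw": 1.5},
  {"offset": [0, 0, 13], "dr": [0, 0, 0], "jaw": 1.5},
  {"offset": [0, 0, 14], "dr": [0, 0, 0], "jaw": 1.5},
  {"offset": [0, 0, 15], "dr": [0, 0, 0], "jaw": 1.5},
  {"offset": [0, 0, 16], "dr": [0, 0, 0], "jaw": 1.5},
  {"offset": [0, 0, 17], "dr": [0, 0, 0], "jaw": 1.5},
  {"offset": [0, 0, 18], "dr": [0, 0, 0], "jaw": 1.5},
])

```text
t: 9.57
tcp_pos: [0.4752, 0.2264, 0.2447]
tool_rot: [0.924, 0.382, 0.0, 0.0]
contact_force: [0.3, -0.5, -1.5]
gripper_width: 0.0232
finger_force: 59.6
```

>>> send_rows([
  {"offset": [0, 0, 1], "dr": [0, 0, 0], "jaw": 1.5},
  {"offset": [0, 0, 2], "dr": [0, 0, 0], "jaw": 1.5},
  {"offset": [0, 0, 3], "dr": [0, 0, 0], "jaw": 1.5},
  {"offset": [0, 0, 4], "dr": [0, 0, 0], "jaw": 1.5},
  {"offset": [0, 0, 5], "dr": [0, 0, 0], "jaw": 1.5},
  {"offset": [0, 0, 6], "dr": [0, 0, 0], "jaw": 1.5},
  {"offset": [0, 0, 7], "dr": [0, 0, 0], "jaw": 1.5},
  {"offset": [0, 0, 7.3], "dr": [0, 0, 0], "jaw": 1.5},
  {"offset": [0, 0, 7.5], "dr": [0, 0, 0], "jaw": 1.5},
  {"offset": [0, 0, 7.5], "dr": [0, 0, 0], "jaw": 1.5},
  {"offset": [0, 0, 7.5], "dr": [0, 0, 0], "jaw": 1.5},
])

```text
t: 10.48
tcp_pos: [0.4752, 0.2275, 0.1704]
tool_rot: [0.924, 0.383, 0.0, 0.0]
contact_force: [0.9, 1.5, -1.8]
gripper_width: 0.0236
finger_force: 59.6
```

At the bottom without touching, tip about 8 mm above the floor. Now up, down again, up, down a third time, up.

>>> send_rows([
  {"offset": [0, 0, -1.5], "dr": [0, 0, 0], "jaw": 1.5},
  {"offset": [0, 0, -3], "dr": [0, 0, 0], "jaw": 1.5},
  {"offset": [0, 0, -4.5], "dr": [0, 0, 0], "jaw": 1.5},
  {"offset": [0, 0, -6], "dr": [0, 0, 0], "jaw": 1.5},
  {"offset": [0, 0, -6], "dr": [0, 0, 0], "jaw": 1.5},
  {"offset": [0, 0, -6], "dr": [0, 0, 0], "jaw": 1.5},
  {"offset": [0, 0, -4.5], "dr": [0, 0, 0], "jaw": 1.5},
  {"offset": [0, 0, -3], "dr": [0, 0, 0], "jaw": 1.5},
  {"offset": [0, 0, -1.5], "dr": [0, 0, 0], "jaw": 1.5},
  {"offset": [0, 0, 0], "dr": [0, 0, 0], "jaw": 1.5},
  {"offset": [0, 0, 0], "dr": [0, 0, 0], "jaw": 1.5},
  {"offset": [0, 0, 0], "dr": [0, 0, 0], "jaw": 1.5},
])

```text
t: 11.48
tcp_pos: [0.4744, 0.2271, 0.1688]
tool_rot: [0.924, 0.383, -0.001, 0.0]
contact_force: [1.2, 0.6, -0.9]
gripper_width: 0.023
finger_force: 59.6
```

>>> send_rows([
  {"offset": [0, 0, -1.5], "dr": [0, 0, 0], "jaw": 1.5},
  {"offset": [0, 0, -3], "dr": [0, 0, 0], "jaw": 1.5},
  {"offset": [0, 0, -4.5], "dr": [0, 0, 0], "jaw": 1.5},
  {"offset": [0, 0, -6], "dr": [0, 0, 0], "jaw": 1.5},
  {"offset": [0, 0, -6], "dr": [0, 0, 0], "jaw": 1.5},
  {"offset": [0, 0, -6], "dr": [0, 0, 0], "jaw": 1.5},
  {"offset": [0, 0, -4.5], "dr": [0, 0, 0], "jaw": 1.5},
  {"offset": [0, 0, -3], "dr": [0, 0, 0], "jaw": 1.5},
  {"offset": [0, 0, -1.5], "dr": [0, 0, 0], "jaw": 1.5},
  {"offset": [0, 0, 0], "dr": [0, 0, 0], "jaw": 1.5},
  {"offset": [0, 0, 0], "dr": [0, 0, 0], "jaw": 1.5},
  {"offset": [0, 0, 0], "dr": [0, 0, 0], "jaw": 1.5},
])

```text
t: 12.48
tcp_pos: [0.4744, 0.2271, 0.1689]
tool_rot: [0.924, 0.383, -0.001, 0.0]
contact_force: [-0.1, -0.9, 0.0]
gripper_width: 0.0236
finger_force: 59.6
```

>>> send_rows([
  {"offset": [0, 0, -1.5], "dr": [0, 0, 0], "jaw": 1.5},
  {"offset": [0, 0, -3], "dr": [0, 0, 0], "jaw": 1.5},
  {"offset": [0, 0, -4.5], "dr": [0, 0, 0], "jaw": 1.5},
  {"offset": [0, 0, -6], "dr": [0, 0, 0], "jaw": 1.5},
  {"offset": [0, 0, -6], "dr": [0, 0, 0], "jaw": 1.5},
  {"offset": [0, 0, -8], "dr": [0, 0, 0], "jaw": 1.5},
  {"offset": [0, 0, -11], "dr": [0, 0, 0], "jaw": 1.5},
  {"offset": [0, 0, -14], "dr": [0, 0, 0], "jaw": 1.5},
  {"offset": [0, 0, -17], "dr": [0, 0, 0], "jaw": 1.5},
  {"offset": [0, 0, -20], "dr": [0, 0, 0], "jaw": 1.5},
  {"offset": [0, 0, -23], "dr": [0, 0, 0], "jaw": 1.5},
  {"offset": [0, 0, -25], "dr": [0, 0, 0], "jaw": 1.5},
])

```text
t: 13.48
tcp_pos: [0.4748, 0.2273, 0.4226]
tool_rot: [0.924, 0.383, 0.001, -0.0]
contact_force: [-0.1, 0.2, -1.2]
gripper_width: 0.0234
finger_force: 59.7
```

```bash
python3 - <<'E'
from h import *
# mid waypoint, then in front of fork (9 cm along -x of rack)
u=np.array([np.cos(np.radians(13.4)),np.sin(np.radians(13.4)),0]); H=np.array([.498,-.1235,.170]); 
print(to(H-.09*u+[0,0,.25],13.4), sense()['qpos'].round(2))
E
```

```text
(array([-30.84,  21.73,   0.2 ]), array([ 2.000e-02, -1.700e-01,  3.161e+01])) [ 0.45  0.21  0.71  2.07 -0.    2.8 ]
```

>>> send_rows([
  {"offset": [-1.5, 1, 0], "dr": [0, 0, 0], "jaw": 1.5},
  {"offset": [-4, 2.8, 0], "dr": [0, 0, 2], "jaw": 1.5},
  {"offset": [-6.5, 4.6, 0], "dr": [0, 0, 4.5], "jaw": 1.5},
  {"offset": [-9, 6.3, 0], "dr": [0, 0, 7], "jaw": 1.5},
  {"offset": [-11.5, 8.1, 0], "dr": [0, 0, 9.5], "jaw": 1.5},
  {"offset": [-14, 9.9, 0], "dr": [0, 0, 12], "jaw": 1.5},
  {"offset": [-16.5, 11.6, 0], "dr": [0, 0, 14.5], "jaw": 1.5},
  {"offset": [-19, 13.4, 0], "dr": [0, 0, 17], "jaw": 1.5},
  {"offset": [-21.5, 15.1, 0], "dr": [0, 0, 19.5], "jaw": 1.5},
  {"offset": [-24, 16.9, 0], "dr": [0, 0, 22], "jaw": 1.5},
  {"offset": [-26.5, 18.7, 0], "dr": [0, 0, 24.5], "jaw": 1.5},
  {"offset": [-26.5, 18.7, 0], "dr": [0, 0, 24.5], "jaw": 1.5},
])

```text
t: 14.48
tcp_pos: [0.4191, -0.096, 0.4198]
tool_rot: [0.985, 0.175, 0.0, 0.001]
contact_force: [-0.9, 0.3, -0.7]
gripper_width: 0.0235
finger_force: 59.8
```

```bash
python3 - <<'E'
from h import *
u=np.array([np.cos(np.radians(13.4)),np.sin(np.radians(13.4)),0]); H=np.array([.498,-.1235,.170]); 
print(to(H-.09*u+[0,0,.014],13.4), sense()['qpos'].round(2))
E
```

```text
(array([-2.48,  4.21, 23.59]), array([0.08, 0.  , 6.74])) [-0.22 -0.04  0.44  2.04 -0.    2.57]
```

>>> send_rows([
  {"offset": [-1.2, 2.1, 0], "dr": [0, 0, 3.4], "jaw": 1.5},
  {"offset": [-2.5, 4.2, 0], "dr": [0, 0, 6.7], "jaw": 1.5},
  {"offset": [-2.5, 4.2, 3], "dr": [0, 0, 6.7], "jaw": 1.5},
  {"offset": [-2.5, 4.2, 6], "dr": [0, 0, 6.7], "jaw": 1.5},
  {"offset": [-2.5, 4.2, 9], "dr": [0, 0, 6.7], "jaw": 1.5},
  {"offset": [-2.5, 4.2, 12], "dr": [0, 0, 6.7], "jaw": 1.5},
  {"offset": [-2.5, 4.2, 15], "dr": [0, 0, 6.7], "jaw": 1.5},
  {"offset": [-2.5, 4.2, 18], "dr": [0, 0, 6.7], "jaw": 1.5},
  {"offset": [-2.5, 4.2, 20.5], "dr": [0, 0, 6.7], "jaw": 1.5},
  {"offset": [-2.5, 4.2, 22.5], "dr": [0, 0, 6.7], "jaw": 1.5},
  {"offset": [-2.5, 4.2, 23.5], "dr": [0, 0, 6.7], "jaw": 1.5},
  {"offset": [-2.5, 4.2, 23.5], "dr": [0, 0, 6.7], "jaw": 1.5},
])

```text
t: 15.48
tcp_pos: [0.4104, -0.1397, 0.183]
tool_rot: [0.993, 0.12, -0.001, -0.001]
contact_force: [-0.2, 0.4, -0.4]
gripper_width: 0.0233
finger_force: 59.9
```

```bash
python3 - <<'E'
from h import *
print(to((.498,-.1235,.1845),13.4))
im,d,p=shot('side','s4'); S=cloud(d,p)
c=np.array([.4105,-.1444]); m=(np.hypot(S[...,0]-c[0],S[...,1]-c[1])<.05)&(S[...,2]>.11)&(S[...,2]<.18); P=S[m]; I=im[m].astype(int)
for z in (.12,.13,.14,.15): q=P[abs(P[:,2]-z)<.005]; print(z,len(q),q.mean(0) if len(q) else '')
r=(I[:,2]>110)&(I[:,1]<70); print('collar',P[r].mean(0),P[r].min(0),P[r].max(0))
E
```

```text
(array([ 8.89,  0.52, -0.17]), array([-0.09,  0.13,  0.43]))
0.12 13 [ 0.41117879 -0.13841804  0.12062087]
0.13 11 [ 0.41136659 -0.13850218  0.13122207]
0.14 6 [ 0.40947216 -0.13845422  0.13845748]
0.15 0 
collar [ 0.40332509 -0.13388579  0.16492374] [ 0.39059287 -0.15339748  0.16253942] [ 0.4257473  -0.11659194  0.16807751]
```

>>> send_rows([
  {"offset": [0, 0.5, -0.15], "dr": [-0.1, 0.1, 0.4], "jaw": 1.5},
  {"offset": [0, 0.5, -0.15], "dr": [-0.1, 0.1, 0.4], "jaw": 1.5},
  {"offset": [0, 0.5, -0.15], "dr": [-0.1, 0.1, 0.4], "jaw": 1.5},
])

```text
t: 15.78
tcp_pos: [0.4131, -0.1456, 0.1879]
tool_rot: [0.993, 0.116, 0.002, 0.001]
contact_force: [0.1, -0.6, -1.0]
gripper_width: 0.0234
finger_force: 59.8
```

```bash
python3 - <<'E'
from h import *
print(to((.498,-.1235,.1845),13.4))
E
```

```text
(array([ 8.77, -0.18,  0.37]), array([ 0.17, -0.22, -0.02]))
```

>>> send_rows([
  {"offset": [0, -0.15, 0.3], "dr": [0.2, -0.2, 0], "jaw": 1.5},
  {"offset": [1, -0.15, 0.3], "dr": [0.2, -0.2, 0], "jaw": 1.5},
  {"offset": [2, -0.15, 0.3], "dr": [0.2, -0.2, 0], "jaw": 1.5},
  {"offset": [3, -0.15, 0.3], "dr": [0.2, -0.2, 0], "jaw": 1.5},
  {"offset": [3, -0.15, 0.3], "dr": [0.2, -0.2, 0], "jaw": 1.5},
  {"offset": [3, -0.15, 0.3], "dr": [0.2, -0.2, 0], "jaw": 1.5},
])

```text
t: 16.28
tcp_pos: [0.4419, -0.1364, 0.1832]
tool_rot: [0.993, 0.117, -0.001, -0.001]
contact_force: [0.5, 1.1, -1.0]
gripper_width: 0.0233
finger_force: 59.9
```

```bash
python3 - <<'E'
from h import *
print(to((.498,-.1235,.1845),13.4))
E
```

```text
(array([ 5.76,  0.06, -0.15]), array([-0.13,  0.13,  0.07]))
```

>>> send_rows([
  {"offset": [1, 0.04, 0], "dr": [0, 0, 0], "jaw": 1.5},
  {"offset": [2, 0.04, 0], "dr": [0, 0, 0], "jaw": 1.5},
  {"offset": [3, 0.04, 0], "dr": [0, 0, 0], "jaw": 1.5},
  {"offset": [4, 0.04, 0], "dr": [0, 0, 0], "jaw": 1.5},
  {"offset": [5, 0.04, 0], "dr": [0, 0, 0], "jaw": 1.5},
  {"offset": [5.7, 0.04, 0], "dr": [0, 0, 0], "jaw": 1.5},
  {"offset": [5.7, 0.04, 0], "dr": [0, 0, 0], "jaw": 1.5},
  {"offset": [5.7, 0.04, 0], "dr": [0, 0, 0], "jaw": 1.5},
])

```text
t: 16.95
tcp_pos: [0.497, -0.1237, 0.1832]
tool_rot: [0.993, 0.117, -0.001, -0.001]
contact_force: [-0.7, -1.0, -1.0]
gripper_width: 0.0231
finger_force: 59.9
```

>>> send_rows([
  {"offset": [0, 0, 0.4], "dr": [0, 0, 0], "jaw": 1.5},
  {"offset": [0, 0, 0.8], "dr": [0, 0, 0], "jaw": 1.5},
  {"offset": [0, 0, 1.1], "dr": [0, 0, 0], "jaw": 1.5},
  {"offset": [0, 0, 1.2], "dr": [0, 0, 0], "jaw": 1.5},
  {"offset": [0, 0, 1.2], "dr": [0, 0, 0], "jaw": 1.5},
])

```text
t: 17.37
tcp_pos: [0.4964, -0.1239, 0.1713]
tool_rot: [0.993, 0.117, -0.001, -0.001]
contact_force: [-0.5, -0.0, -0.4]
gripper_width: 0.0233
finger_force: 60.0
```

>>> send_rows([
  {"offset": [0, 0, 0.1], "dr": [0, 0, 0], "jaw": 1.5},
  {"offset": [0, 0, 0.2], "dr": [0, 0, 0], "jaw": 1.5},
  {"offset": [0, 0, 0.2], "dr": [0, 0, 0], "jaw": 1.5},
  {"offset": [0, 0, 0.2], "dr": [0, 0, 0], "jaw": 3},
  {"offset": [0, 0, 0.2], "dr": [0, 0, 0], "jaw": 4},
  {"offset": [0, 0, 0.2], "dr": [0, 0, 0], "jaw": 5},
  {"offset": [0, 0, 0.2], "dr": [0, 0, 0], "jaw": 6.5},
  {"offset": [0, 0, 0.2], "dr": [0, 0, 0], "jaw": 8},
  {"offset": [0, 0, 0.2], "dr": [0, 0, 0], "jaw": 8},
  {"offset": [0, 0, 0.2], "dr": [0, 0, 0], "jaw": 8},
])

```text
t: 18.2
tcp_pos: [0.4968, -0.1238, 0.1693]
tool_rot: [0.993, 0.117, -0.001, -0.001]
contact_force: [-0.4, -0.0, -0.6]
gripper_width: 0.0801
finger_force: 0.0
```

>>> send_rows([
  {"offset": [0, 0, -1.5], "dr": [0, 0, 0], "jaw": 8},
  {"offset": [0, 0, -3.5], "dr": [0, 0, 0], "jaw": 8},
  {"offset": [0, 0, -6.5], "dr": [0, 0, 0], "jaw": 8},
  {"offset": [0, 0, -9.5], "dr": [0, 0, 0], "jaw": 8},
  {"offset": [0, 0, -13], "dr": [0, 0, 0], "jaw": 8},
  {"offset": [0, 0, -17], "dr": [0, 0, 0], "jaw": 5},
  {"offset": [0, 0, -21], "dr": [0, 0, 0], "jaw": 2},
  {"offset": [0, 0, -24], "dr": [0, 0, 0], "jaw": 0},
  {"offset": [0, 0, -24], "dr": [0, 0, 0], "jaw": 0},
  {"offset": [0, 0, -24], "dr": [0, 0, 0], "jaw": 0},
])

```text
t: 19.03
tcp_pos: [0.4979, -0.1244, 0.4109]
tool_rot: [0.993, 0.117, 0.001, -0.0]
contact_force: [0.6, -0.5, -0.7]
gripper_width: 0.0196
finger_force: 0.0
```

```bash
python3 - <<'E'
from h import *
s=sense(); print(s['tcp_pos'],s['tool_rot'],s['qpos'].round(2))
im,d,p=shot('wrist','w5'); im2,d2,p2=shot('side','s5'); C=cloud(d2,p2)
red=(im2[...,2]>110)&(im2[...,1]<70)&(im2[...,0]<70)
m=red&(np.hypot(C[...,0]-.498,C[...,1]+.1235)<.04); P=C[m]; Q=P[P[:,2]>.165]; K=P[P[:,2]<.156]
print('handle',Q.mean(0),Q[:,2].max(),'collar',K.mean(0),K.max(0),K.min(0))
a=cv2.resize(im,(427,320)); b=cv2.resize(im2[110:280,270:440],(320,320),interpolation=3); cv2.imwrite('pics/c5.png',np.hstack([a,b]))
E
```

```text
[ 0.49789596 -0.12435963  0.41094888] [ 9.93162972e-01  1.16733677e-01  7.28119088e-04 -1.73489115e-04] [-0.25  0.16  0.62  2.04  0.    2.66]
handle [ 0.49678347 -0.11729035  0.21667303] 0.22483042829272215 collar [ 0.49310221 -0.116274    0.15225316] [ 0.51477949 -0.10329511  0.15548987] [ 0.47740472 -0.14154799  0.14618363]
```

View pics/c5.png

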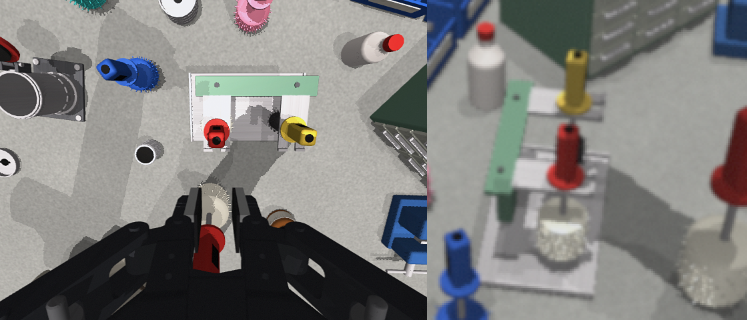

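The brush hangs properly in the left fork, crop (568,165), upright, collar at the right height, with the spare untouched at (577,85). The large turquoise brush may be near the space behind the lid, so I'll measure that along with the lid.

```bash
python3 - <<'E'
from h import *
ims,ds,ps=load('s5'); S=cloud(ds,ps); im,d,p=load('top0'); C=cloud(d,p)
def f(n,C,im,box):
    hsv=cv2.cvtColor(im,cv2.COLOR_BGR2HSV); m=(hsv[...,0]>80)&(hsv[...,0]<98)&(hsv[...,1]>90); M=np.zeros_like(m); x0,y0,x1,y1=box; M[y0:y1,x0:x1]=m[y0:y1,x0:x1]
    P=C[M]; P=P[(P[:,2]>0)&(P[:,2]<.5)]
    for a,b in ((0,.05),(.05,.1),(.1,.16),(.16,.22),(.22,.4)):
        q=P[(P[:,2]>a)&(P[:,2]<b)]
        if len(q)>3: print(n,a,b,len(q),np.percentile(q,2,0).round(3),np.percentile(q,98,0).round(3))
f('top',C,im,(195,140,255,205)); f('side',S,ims,(165,220,235,340))
L=S[285:350,220:275].reshape(-1,3); L=L[(L[:,2]>.15)&(L[:,2]<.3)&(L[:,0]>.5)]
I=ims[285:350,220:275]
for k in range(4):
    c=L.mean(0); n=np.linalg.svd(L-c)[2][2]; r=(L-c)@n; L=L[abs(r)<max(2*r.std(),.002)]
n*=-np.sign(n[0]); print('plane',c,n,np.degrees(np.arctan2(-n[1],-n[0])),np.arctan2(n[2],-n[0]),len(L),r.std())
print('lid extent',L.min(0),L.max(0), L[L[:,2]>.222].mean(0))
# plate
for nme,C_,i_ in (('t',C,im),):
    m=(C_[...,2]>.004)&(C_[...,2]<.016)&(np.hypot(C_[...,0]-.475,C_[...,1]-.2275)<.1)
    m=cv2.morphologyEx(m.astype(np.uint8),cv2.MORPH_OPEN,np.ones((3,3)))>0
    print(cv2.minAreaRect(C_[m][:,:2].astype(np.float32)),m.sum())
E
```

```text
top 0 0.05 146 [0.653 0.138 0.001] [0.732 0.209 0.049]
top 0.05 0.1 627 [0.656 0.14  0.053] [0.724 0.21  0.087]
top 0.16 0.22 389 [0.667 0.152 0.166] [0.718 0.204 0.217]
top 0.22 0.4 289 [0.676 0.16  0.223] [0.709 0.192 0.264]
side 0 0.05 369 [0.654 0.156 0.003] [0.712 0.215 0.049]
side 0.05 0.1 1152 [0.656 0.145 0.052] [0.725 0.214 0.087]
side 0.16 0.22 579 [0.667 0.155 0.167] [0.718 0.204 0.217]
side 0.22 0.4 447 [0.675 0.163 0.222] [0.706 0.195 0.265]
plane [0.54960547 0.23825441 0.19156398] [-0.85505285 -0.05649039  0.51545462] 3.7798412740468557 0.542500453652845 1259 0.0017996927666044022
lid extent [0.52633115 0.19315253 0.15057183] [0.57775651 0.27809219 0.23389226] [0.57218454 0.23722033 0.22791173]
((0.48188021779060364, 0.22848674654960632), (0.12434124946594238, 0.10498573631048203), 5.977658271789551) 654
```

The lid is at about 2.1 rad with its tip near (0.580,0.238,0.228), and the pot yaw is about 5°. The turquoise brush axis is at (0.692,0.178), clear of fingers coming down at (0.612,0.243). Moving there at yaw 95°.

```bash
python3 - <<'E'
from h import *
print(to((.612,.243,.40),95))
E
```

```text
(array([ 19.66, -33.06,   0.86]), array([-2.200e-01,  3.000e-02, -8.159e+01]))
```

>>> send_rows([
  {"offset": [1, -1, 0], "dr": [0, 0, -6], "jaw": 0},
  {"offset": [2, -3, 0], "dr": [0, 0, -12], "jaw": 0},
  {"offset": [3.5, -6, 0], "dr": [0, 0, -18], "jaw": 0},
  {"offset": [5, -9, 0], "dr": [0, 0, -24], "jaw": 0},
  {"offset": [7, -12, 0], "dr": [0, 0, -30], "jaw": 0},
  {"offset": [9, -15, 0], "dr": [0, 0, -36], "jaw": 0},
  {"offset": [11, -18, 0], "dr": [0, 0, -42], "jaw": 0},
  {"offset": [13, -21, 0], "dr": [0, 0, -48], "jaw": 0},
  {"offset": [14.5, -24, 0], "dr": [0, 0, -54], "jaw": 0},
  {"offset": [16, -27, 0.5], "dr": [0, 0, -60], "jaw": 0},
  {"offset": [16, -27, 0.5], "dr": [0, 0, -60], "jaw": 0},
  {"offset": [16, -27, 0.5], "dr": [0, 0, -60], "jaw": 0},
])

```text
t: 20.13
tcp_pos: [0.5905, 0.1773, 0.4017]
tool_rot: [0.801, 0.599, -0.003, -0.002]
contact_force: [1.0, -0.1, 0.4]
gripper_width: -0.0
finger_force: 0.0
```

```bash
python3 - <<'E'
from h import *
print(to((.612,.243,.40),95))
E
```

```text
(array([6.91, 0.21, 0.15]), array([ -0.37,   0.04, -21.45]))
```

>>> send_rows([
  {"offset": [1.5, 0, 0], "dr": [-0.2, 0, -5], "jaw": 0},
  {"offset": [3.5, 0.1, 0], "dr": [-0.3, 0, -10], "jaw": 0},
  {"offset": [5.5, 0.2, 0], "dr": [-0.4, 0, -16], "jaw": 0},
  {"offset": [6.9, 0.2, 0.1], "dr": [-0.4, 0, -21.5], "jaw": 0},
  {"offset": [6.9, 0.2, 0.1], "dr": [-0.4, 0, -21.5], "jaw": 0},
  {"offset": [6.9, 0.2, 0.1], "dr": [-0.4, 0, -21.5], "jaw": 0},
])

```text
t: 20.63
tcp_pos: [0.6078, 0.2388, 0.3989]
tool_rot: [0.677, 0.736, 0.003, 0.003]
contact_force: [-0.4, -0.3, -0.0]
gripper_width: -0.0001
finger_force: 0.0
```

```bash
python3 - <<'E'
from h import *
print(to((.612,.243,.195),95), sense()['qpos'].round(2))
E
```

```text
(array([ 0.37,  0.28, 20.39]), array([ 0.49, -0.05, -0.29])) [ 0.38  0.62  1.23  2.17 -0.    1.86]
```

>>> send_rows([
  {"offset": [0.3, 0.2, 3], "dr": [0, 0, 0], "jaw": 0},
  {"offset": [0.3, 0.3, 6], "dr": [0, 0, 0], "jaw": 0},
  {"offset": [0.3, 0.3, 9], "dr": [0, 0, 0], "jaw": 0},
  {"offset": [0.3, 0.3, 11], "dr": [0, 0, 0], "jaw": 0},
  {"offset": [0.3, 0.3, 13], "dr": [0.2, 0, 0], "jaw": 0},
  {"offset": [0.3, 0.3, 15], "dr": [0.2, 0, 0], "jaw": 0},
  {"offset": [0.3, 0.3, 17], "dr": [0.2, 0, 0], "jaw": 0},
  {"offset": [0.3, 0.3, 18.5], "dr": [0.2, 0, 0], "jaw": 0},
  {"offset": [0.3, 0.3, 20.4], "dr": [0.2, 0, 0], "jaw": 0},
  {"offset": [0.3, 0.3, 20.4], "dr": [0.2, 0, 0], "jaw": 0},
  {"offset": [0.3, 0.3, 20.4], "dr": [0.2, 0, 0], "jaw": 0},
])

```text
t: 21.55
tcp_pos: [0.6123, 0.2418, 0.1961]
tool_rot: [0.677, 0.736, 0.003, 0.002]
contact_force: [-1.0, -1.1, 0.4]
gripper_width: -0.0001
finger_force: 0.0
```

```bash
cat > lid.py <<'E'
from h import *
s=sense(); print(s['tcp_pos'].round(4),s['contact_force'].round(1))
y=np.radians(5); u=np.array([np.cos(y),np.sin(y),0]); pot=np.array([.475,.2275,0])
for xp,z in [(.105,.195),(.06,.195),(.015,.195),(.0,.18),(-.01,.16),(-.02,.146),(-.022,.133)]:
    print(xp,z,*to(pot+u*xp+[0,0,z],95))
E
python3 lid.py
```

```text
[0.6123 0.2418 0.1961] [-1.  -1.1  0.4]
0.105 0.195 [-0.25 -3.3   0.08] [ 0.36 -0.08 -0.3 ]
0.06 0.195 [-0.27 -7.8   0.06] [ 0.36 -0.08 -0.3 ]
0.015 0.195 [ -0.3  -12.3    0.03] [ 0.36 -0.08 -0.3 ]
0.0 0.18 [ -0.31 -13.81   1.52] [ 0.36 -0.08 -0.3 ]
-0.01 0.16 [ -0.31 -14.82   3.51] [ 0.36 -0.08 -0.3 ]
-0.02 0.146 [ -0.32 -15.83   4.91] [ 0.36 -0.08 -0.3 ]
-0.022 0.133 [ -0.32 -16.04   6.2 ] [ 0.36 -0.08 -0.3 ]
```

Clear behind the lid. Now pushing toward the pot (tool −y).

>>> send_rows([
  {"offset": [0, -1, 0], "dr": [0.3, 0, 0], "jaw": 0},
  {"offset": [-0.1, -2, 0], "dr": [0.3, 0, 0], "jaw": 0},
  {"offset": [-0.1, -2.8, 0], "dr": [0.3, 0, 0], "jaw": 0},
  {"offset": [-0.1, -3.6, 0], "dr": [0.3, 0, 0], "jaw": 0},
  {"offset": [-0.2, -4.4, 0], "dr": [0.3, 0, 0], "jaw": 0},
  {"offset": [-0.2, -5.2, 0], "dr": [0.3, 0, 0], "jaw": 0},
  {"offset": [-0.2, -6, 0], "dr": [0.3, 0, 0], "jaw": 0},
])

```text
t: 22.13
tcp_pos: [0.5559, 0.2371, 0.2027]
tool_rot: [0.677, 0.736, 0.008, 0.003]
contact_force: [8.5, 0.3, 34.9]
gripper_width: 0.0001
finger_force: 18.4
```

>>> send_rows([
  {"offset": [0, -1, 0], "dr": [0, 0, 0], "jaw": 0},
  {"offset": [0, -2, 0], "dr": [0, 0, 0], "jaw": 0},
  {"offset": [0, -3, 0], "dr": [0, 0, 0], "jaw": 0},
  {"offset": [0, -4, 0], "dr": [0, 0, 0], "jaw": 0},
  {"offset": [0, -5, 0], "dr": [0, 0, 0], "jaw": 0},
  {"offset": [0, -6.2, 0], "dr": [0, 0, 0], "jaw": 0},
])

```text
t: 22.63
tcp_pos: [0.4914, 0.2308, 0.1963]
tool_rot: [0.677, 0.736, 0.002, 0.001]
contact_force: [5.4, -0.4, 0.0]
gripper_width: -0.0
finger_force: 1.9
```

```bash
python3 lid.py
```

```text
[0.4914 0.2308 0.1963] [ 5.4 -0.4  0. ]
0.105 0.195 [-0.17  8.83  0.17] [ 0.26 -0.13 -0.15]
0.06 0.195 [-0.18  4.33  0.15] [ 0.26 -0.13 -0.15]
0.015 0.195 [-0.19 -0.17  0.13] [ 0.26 -0.13 -0.15]
0.0 0.18 [-0.2  -1.67  1.62] [ 0.26 -0.13 -0.15]
-0.01 0.16 [-0.2  -2.68  3.62] [ 0.26 -0.13 -0.15]
-0.02 0.146 [-0.21 -3.69  5.01] [ 0.26 -0.13 -0.15]
-0.022 0.133 [-0.21 -3.89  6.31] [ 0.26 -0.13 -0.15]
```

The lid is past vertical (the 35 N peak has gone). Now down along the arc.

>>> send_rows([
  {"offset": [-0.1, -0.8, 0.5], "dr": [0, 0, 0], "jaw": 0},
  {"offset": [-0.2, -1.6, 1.2], "dr": [0.2, 0, 0], "jaw": 0},
  {"offset": [-0.2, -2.2, 2.1], "dr": [0.2, 0, 0], "jaw": 0},
  {"offset": [-0.2, -2.8, 3], "dr": [0.2, 0, 0], "jaw": 0},
  {"offset": [-0.2, -3.3, 4], "dr": [0.2, 0, 0], "jaw": 0},
  {"offset": [-0.2, -3.7, 5], "dr": [0.2, 0, 0], "jaw": 0},
  {"offset": [-0.2, -3.8, 5.6], "dr": [0.2, 0, 0], "jaw": 0},
])

```text
t: 23.22
tcp_pos: [0.4534, 0.2258, 0.1396]
tool_rot: [0.676, 0.737, 0.001, -0.001]
contact_force: [2.9, -0.7, 2.2]
gripper_width: 0.0002
finger_force: 1.7
```

>>> send_rows([
  {"offset": [0, 0, 0.3], "dr": [0, 0, 0], "jaw": 0},
  {"offset": [0, 0, 0.6], "dr": [0, 0, 0], "jaw": 0},
  {"offset": [0, 0, 0.7], "dr": [0, 0, 0], "jaw": 0},
  {"offset": [0, 0, 0.7], "dr": [0, 0, 0], "jaw": 0},
])

```text
t: 23.55
tcp_pos: [0.4532, 0.2258, 0.1329]
tool_rot: [0.676, 0.737, -0.0, -0.002]
contact_force: [-4.6, -0.7, 9.3]
gripper_width: -0.0003
finger_force: 4.5
```

>>> send_rows([
  {"offset": [0, 0, 0.1], "dr": [0, 0, 0], "jaw": 0},
  {"offset": [0, 0, 0.2], "dr": [0, 0, 0], "jaw": 0},
  {"offset": [0, 0, 0.3], "dr": [0, 0, 0], "jaw": 0},
  {"offset": [0, 0, 0.3], "dr": [0, 0, 0], "jaw": 0},
  {"offset": [0, 0, 0.3], "dr": [0, 0, 0], "jaw": 0},
])

```text
t: 23.97
tcp_pos: [0.4534, 0.2258, 0.1327]
tool_rot: [0.676, 0.737, 0.001, -0.001]
contact_force: [-11.6, -5.2, 29.2]
gripper_width: 0.0001
finger_force: 14.5
```

29 N and no further travel at the expected height of 0.133, so the lid is home. Backing off and checking.

>>> send_rows([
  {"offset": [0, 0, 0.3], "dr": [0, 0, 0], "jaw": 0},
  {"offset": [0, 0, -0.5], "dr": [0, 0, 0], "jaw": 0},
  {"offset": [0, 0, -2], "dr": [0, 0, 0], "jaw": 0},
  {"offset": [0, 0, -5], "dr": [0, 0, 0], "jaw": 0},
  {"offset": [0, 0, -9], "dr": [0, 0, 0], "jaw": 0},
  {"offset": [0, 0, -13], "dr": [0, 0, 0], "jaw": 0},
  {"offset": [0, 0, -16], "dr": [0, 0, 0], "jaw": 0},
  {"offset": [0, 0, -18], "dr": [0, 0, 0], "jaw": 0},
  {"offset": [0, 0, -18], "dr": [0, 0, 0], "jaw": 0},
  {"offset": [0, 0, -18], "dr": [0, 0, 0], "jaw": 0},
])

```text
t: 24.8
tcp_pos: [0.4544, 0.2257, 0.3096]
tool_rot: [0.676, 0.737, 0.0, -0.001]
contact_force: [0.8, -0.0, -0.8]
gripper_width: -0.0
finger_force: 0.0
```

```bash
python3 - <<'E'
from h import *
im,d,p=shot('side','s6'); S=cloud(d,p)
red=(im[...,2]>90)&(im[...,1]<70)&(im[...,0]<70)
P=S[red&(np.hypot(S[...,0]-.475,S[...,1]-.2275)<.075)]
y=np.radians(5); r=np.hypot(*(P[:,:2]-[.475,.2275]).T); P=P[(P[:,2]<.2)]; a=(P[:,:2]-[.475,.2275])@[np.cos(y),np.sin(y)]
r=np.hypot(*(P[:,:2]-[.475,.2275]).T); k=(r>.03); print(len(P),P[:,2].min(),P[:,2].max(),'fit',np.polyfit(a[k],P[k,2],1),'tab z',P[a<-.045][:,2].mean())
m=red&(np.hypot(S[...,0]-.498,S[...,1]+.1235)<.04); Q=S[m]; print('brush',Q[Q[:,2]>.165].mean(0),Q[:,2].max(),Q[Q[:,2]<.156].mean(0)); print(sense()['t'],sense()['contact_force'])
b=cv2.resize(im[100:420,160:480],(600,600),interpolation=3); cv2.imwrite('pics/c6.png',b)
E
```

```text
1691 0.0054674874784599314 0.13973181040271532 fit [0.01839721 0.13279162] tab z 0.13321292671789356
brush [ 0.49451022 -0.11561073  0.19887712] 0.2253936540082303 [ 0.49315968 -0.11614319  0.15265159]
24.85 [ 0.02612116  0.23570103 -0.21399028]
```

View pics/c6.png

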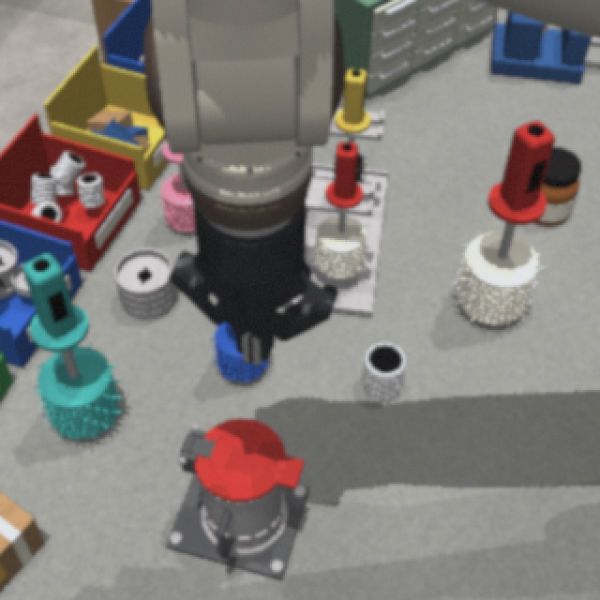

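The lid lies flat and shut at (245,460), tab height 0.133. The brush hangs upright in its fork at (345,200), and everything else is in place. Handing in.

```bash
python3 -c "
from bench import sign_off
print(sign_off())"
```

```text
the job is handed in; nothing more can be done
None
```

I brushed the pot with three full strokes, hung the brush upright in its fork again, and pressed the lid home with about 29 N. The job is handed in at about 25 s, but no verdict came back.

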